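# Sort the control samples into their kit trays

## Robot

A 7-joint arm with a two-finger parallel gripper is mounted at the origin on a cart in front of the work surface, level with it; the furniture and walls round the work are solid. World frame = base frame: x ahead of the robot, y to its left, z up, the work surface at z = 0. Lengths are in mm, angles in rad, forces in N, time in s.
With the tool pointing down it reaches from about 400 to 925 mm from the base axis. Payload 5.6 kg.
Tool frame: the origin (TCP) lies at the very end of the fingers, on their centre line; the grasp point (between the pads) lies 19 mm behind it (ctrl.tcp_to_grasp is the distance from the TCP to the grasp point, in mm); z points along the fingers, y is the line along which they close (so a half turn about z gives the same grasp; the last joint's range is limited). The gripper opens to 85 mm and grips with 20 to 120 N. Pads are 22 mm wide; open, the fingers measure 114 mm over their backs; the gripper's body (76 mm by 85 mm) begins 54 mm behind the grasp point. The pads swing forward as they close: fully open they stand 13 mm farther back than shut.
Start: joints at [-1.363, 0.468, -0.012, 1.603, 0.006, 1.071, -0.056], TCP at [161.357, 629.66, 231.29] pointing down, gripper open.
Joint ranges: [-2.53, 2.53], [-0.31, 2.02], [-1.57, 1.55], [0.28, 2.44], [-1.29, 4.43], [0.15, 1.84], [-2.92, 2.92]. Speed limits (rad/s): [2.57, 2.57, 3.14, 3.14, 3.14, 3.14, 3.14].

## Interface

Orientations are given as a unit quaternion [w, x, y, z].
In Python, from plant import sensors, cams, ctrl gives the robot as it stands. The module is installed in compiled form; this text tells all that it offers.
- The arm moves only by the shell command python3 -m jog 'ROWS' [FORCE]. ROWS is JSON, a list of rows, each an object of numbers: "tx", "ty", "tz": the shift along the world's x, y, z in mm; "ax", "ay", "az": the turn, a rotation vector about the world's x, y, z in rad; "hand": the opening, from 0 (shut) to 1 (fully open). A call has 1 to 12 rows; each row shifts and turns the commanded pose from where the row before left it; what a row does not reach is not made up. A row lasts 1/8 s, in which the tool goes at most 62.5 mm and 10.7 degrees, less where a joint would pass 70% of its speed; a pose out of reach is approached as far as the arm can. A call is refused whole if a number of a shift passes 62.5 or a number of a turn 0.188, either way. A call with a gripper value outside its range is refused whole. The fingers move at their own pace and stop on an object; FORCE is the grip in N (left out, the last holds). Time passes only in rows, so rows that do not move let the fingers close. It gives the time, the measured TCP pose, the force, the opening and the grip force at its end, in the units of the state.
- sensors.read_state(): the state, without advancing time (a new reading comes with each control period).
- cams.get_image(name): name is "scene" or "top"; returns a dict with "frame" (480x640x3 uint8, red, green, blue), "fov_y" (degrees; the focal length in pixels is half the picture's height over the tangent of half this angle, whatever the lens; pixels are square), "cx", "cy" (the principal point, pixels), "world_from_camera" (4x4, takes a point from camera to world coordinates). Camera axes: x right, y down, z forward; pixel columns grow to the right and rows downward; lengths in mm; the calibration is good to about 2 mm. A picture is of the moment at which its call begins. There is no depth.
- ctrl.hand_in(): hands the job in; it is judged then, once.
The state is a dict: "time": time; "qpos": joint angles; "qd": joint speeds; "joint_torque": joint torques, N m; "eef_pos": TCP position; "orientation": TCP orientation; "ft_force": force on the tool from outside, world axes, zero at the start; "torque": the same for the moment, N m; "width": opening from 0.0 (shut) to 1.0 (fully open); "gripper_force": force on a finger pad.
Only numpy, scipy, OpenCV 4.12 (cv2) and the standard library are available. Lean on these libraries where they do the work, as an engineer would, in place of code of your own. Each camera call takes 0.05 s, during which the arm holds its last target. There are 200 camera calls.

## Task

Sort the four control samples into the two kit trays by cap colour: red-capped ones into the red tray, blue-capped ones into the blue tray. In each tray the vial stands upright in the small square grey-lined bay and the big tube lies flat in the long bay. Leave the two little microtubes (green and yellow caps) lying where they are.

Things in the scene. Friction and masses are not known exactly. Their poses are not given: they have to be found in the camera images.
- red_vial: Sample vial with a red cap and red band, standing upright on the worktop: a round body 26 mm across, 62 mm tall, about 30 g. Origin: centre of its underside, z up its axis. Grip it from above across any diameter, at its upper half.
- blue_vial: Sample vial with a blue cap and blue band, standing upright on the worktop: a round body 26 mm across, 62 mm tall, about 30 g. Origin: centre of its underside, z up its axis. Grip it from above across any diameter, at its upper half.
- red_tube: Big 50 ml tube with a red cap, lying on its side: 115 mm long along its y, 33 mm across (x) and high, about 40 g; flat-sided to contact (34x116x33 mm), does not roll. Origin: centre of its underside as it lies, z up. At the start its y is within 20 degrees of world x. Grip from above across its x, near the middle, upper half. Cap may point either way in the bay.
- blue_tube: Big 50 ml tube with a blue cap, lying on its side: 115 mm long along its y, 33 mm across (x) and high, about 40 g; flat-sided to contact (34x116x33 mm), does not roll. Origin: centre of its underside as it lies, z up. At the start its y is within 20 degrees of world x. Grip from above across its x, near the middle, upper half. Cap may point either way in the bay.
- red_tray: Fixed red tray 108 (x) by 150 mm (y), walls 4 mm thick, tops 14 mm above worktop, bay floors at 4 mm. Origin: centre of underside; z up. Long grey-lined tube bay along y: inside 50x142, centre x -25, y 0 mm. Square grey-lined vial bay: 46x46, centre x +27, y +48. Unlined spare bay: 46x92, centre x +27, y -25. Close fingers along tray x on the tube's middle, along y on the vial.
- blue_tray: Fixed blue tray 108 (x) by 150 mm (y), walls 4 mm thick, tops 14 mm above worktop, bay floors at 4 mm. Origin: centre of underside; z up. Long grey-lined tube bay along y: inside 50x142, centre x -25, y 0 mm. Square grey-lined vial bay: 46x46, centre x +27, y +48. Unlined spare bay: 46x92, centre x +27, y -25. Close fingers along tray x on the tube's middle, along y on the vial.
- green_microtube: Small microtube with a green cap, 40 mm long (its y), 16 mm across and high, lying loose among the things; origin at the centre of its underside. A bystander: not to be moved.
- yellow_microtube: Small microtube with a yellow cap, 40 mm long (its y), 16 mm across and high, lying loose among the things; origin at the centre of its underside. A bystander: not to be moved.
There are look-alikes about, which are no part of the job. What is shaped like the blue_vial but purple or turquoise is not meant.

How it is judged (in metres and radians):
At the end, for the whole second after the job is handed in: Each vial upright on the floor of the square lined bay of the tray of its colour (13 mm of the bay's centre in x and y, tilt 0.1 rad), each big tube flat in the long bay of its colour (12 mm across, 18 mm along, 0.2 rad), released and at rest; microtubes within 30 mm of their starts (x of red_vial in the frame of red_tray between 0.014 and 0.04 m and y of red_vial in the frame of red_tray between 0.035 and 0.061 m and z of red_vial in the frame of red_tray between -0.001 and 0.009 m and angle between each of red_vial, red_tube, blue_vial, blue_tube's own z axis and vertical below 0.1 rad and x of red_tube in the frame of red_tray between -0.037 and -0.013 m and y of red_tube in the frame of red_tray between -0.018 and 0.018 m and z of red_tube in the frame of red_tray between -0.001 and 0.009 m and angle between the y axis of red_tube and the y axis of red_tray, either way round below 0.2 rad and linear speed of each of red_vial, red_tube, blue_vial, blue_tube below 0.02 m/s and angular speed of each of red_vial, red_tube, blue_vial, blue_tube below 0.2 rad/s and x of blue_vial in the frame of blue_tray between 0.014 and 0.04 m and y of blue_vial in the frame of blue_tray between 0.035 and 0.061 m and z of blue_vial in the frame of blue_tray between -0.001 and 0.009 m and x of blue_tube in the frame of blue_tray between -0.037 and -0.013 m and y of blue_tube in the frame of blue_tray between -0.018 and 0.018 m and z of blue_tube in the frame of blue_tray between -0.001 and 0.009 m and angle between the y axis of blue_tube and the y axis of blue_tray, either way round below 0.2 rad and distance of each of green_microtube, yellow_microtube from where it was at the start of the episode below 0.03 m); the robot touches nothing.
It fails at once if a microtube was shifted by more than 30 mm (distance of any of green_microtube, yellow_microtube from where it was at the start of the episode above 0.03 m).
It also fails if it takes over 106 s, if anything falls off the work surface, if the arm or the gripper's body presses on something with over 40 N, if the wrist force passes 120 N, or if a joint passes its speed limit or range.

## Working session

There is one attempt and no reset: what is moved stays moved. The work goes in short steps, Python scripts to look and compute and a shell command to move; the robot and the scene stay as the last step left them, time stands still between calls to the robot, and variables do not carry over. Pictures are saved under pics/ and viewed, at most 14 in all, crops included, and the job is handed in when it is done.

```bash
mkdir -p pics
cat > h.py <<'E'
import numpy as np, cv2
from plant import sensors, cams, ctrl
def shot(n,name):
    im=cams.get_image(n); cv2.imwrite(f'pics/{name}.png',im['frame'][:,:,::-1]); np.save(f'pics/{name}.npy',im,allow_pickle=True); return im
def load(name): return np.load(f'pics/{name}.npy',allow_pickle=True).item()
def ray(im,u,v,z):
    f=im['frame'].shape[0]/2/np.tan(np.radians(im['fov_y'])/2); T=np.array(im['world_from_camera'])
    d=T[:3,:3]@np.array([(u-im['cx'])/f,(v-im['cy'])/f,1]); o=T[:3,3]
    return (o+d*(z-o[2])/d[2])[:2].round(1)
E
python3 - <<'E'
from h import *
for n in('top','scene'):
    im=shot(n,n+'0'); print(n,im['fov_y'],im['cx'],im['cy'],np.round(im['world_from_camera'],3).tolist())
s=sensors.read_state();print(s)
E
```

```text
top 43.85065021584556 323.07525047298253 234.03785630912031 [[-0.021, -0.99, 0.14, 358.996], [-1.0, 0.021, -0.007, -13.492], [0.004, -0.14, -0.99, 1064.064], [0.0, 0.0, 0.0, 1.0]]
scene 44.69212931881623 325.824635586061 239.63377504172274 [[0.883, -0.341, 0.323, 152.027], [-0.469, -0.661, 0.585, -674.259], [0.014, -0.668, -0.744, 859.719], [0.0, 0.0, 0.0, 1.0]]
{'time': 0.1, 'qpos': array([-1.36299944,  0.46833737, -0.01158919,  1.60351186,  0.00598533,
        1.0713926 , -0.0562784 ]), 'qd': array([-0.0012029 , -0.00221093,  0.00073733,  0.00119023, -0.00078109,
       -0.00072654,  0.00147459]), 'joint_torque': array([ 7.67207330e-04, -5.33516550e+01,  2.15869525e-02, -2.51968235e+01,
        1.14778071e-02,  4.29066306e-03, -1.38861475e-05]), 'eef_pos': array([161.25984003, 629.17106469, 230.41039556]), 'orientation': array([-4.66132304e-05,  1.25100853e-01,  9.92143702e-01, -8.06021246e-04]), 'ft_force': array([-0.67030242, -0.36740933, -0.72525483]), 'torque': array([ 0.00286432, -0.01556412,  0.00150063]), 'gripper_force': 0.0, 'width': 1.002417647038172}
```

View pics/top0.png

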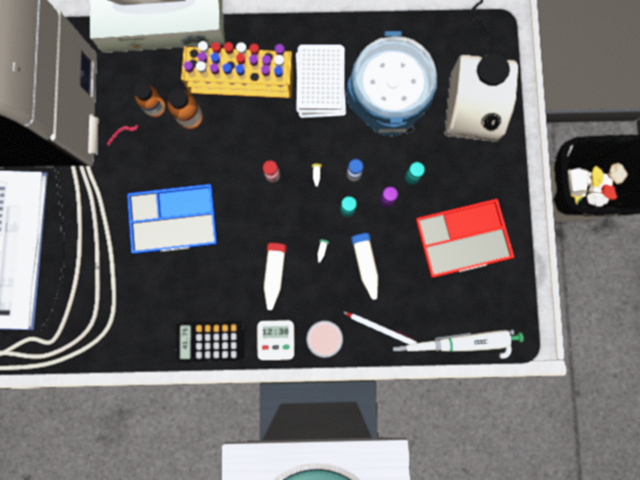

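View pics/scene0.png

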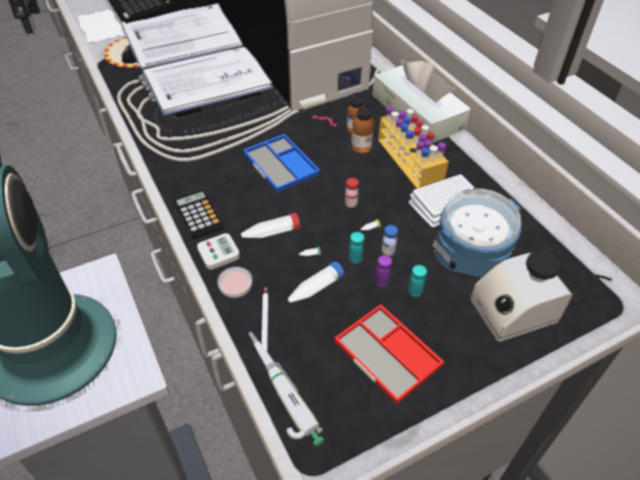

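The top view (col, row) shows these:
- **Red vial:** cap at (271,170).
- **Blue-vial candidates:** blue (355,169), turquoise (416,172) and (348,205), purple (390,194). The blue one fits the description.
- **Tubes:** red at (273,275), blue at (366,266).
- **Microtubes:** yellow at (316,175), green at (322,250). These stay where they are.
- **Trays:** blue at (172,218), red at (466,238). The rack caps at the back are not candidates.

```bash
cat > m.py <<'E'
from h import *
def comp(mask,u,v,r=12):
    n,l,s,c=cv2.connectedComponentsWithStats(mask.astype(np.uint8))
    w=l[v-r:v+r,u-r:u+r]; k=np.bincount(w[w>0]).argmax(); return (l==k)
def masks(im):
    h=cv2.cvtColor(im['frame'],cv2.COLOR_RGB2HSV).astype(int); H,S,V=h[...,0],h[...,1],h[...,2]
    sat=(S>110)&(V>70)
    return dict(red=sat&((H<8)|(H>172)),blue=sat&(H>100)&(H<122),bright=(V>90))
def tri(a,pa,b,pb):
    A=[];B=[]
    for im,(u,v) in((a,pa),(b,pb)):
        p0=ray(im,u,v,0);p1=ray(im,u,v,100);o=np.r_[p0,0];d=np.r_[p1,100]-o;d/=np.linalg.norm(d)
        P=np.eye(3)-np.outer(d,d);A.append(P);B.append(P@o)
    return np.linalg.lstsq(np.vstack(A),np.hstack(B),rcond=None)[0].round(1)
def world(im,mask,z):
    v,u=np.nonzero(mask); return np.array([ray(im,a,b,z) for a,b in zip(u,v)],np.float32)
E
python3 - <<'E'
from m import *
t,s=load('top0'),load('scene0'); mt,ms=masks(t),masks(s)
for c,p,q in(('red',(271,167),(352,184)),('blue',(355,165),(390,231))):
    f=lambda m:np.array(np.nonzero(m))[::-1].mean(1)
    a,b=comp(mt[c],*p,6),comp(ms[c],*q,6); pa,pb=f(a),f(b)
    print(c,'vial',pa,pb,a.sum(),b.sum(),'tri',tri(t,pa,s,pb),'z55',ray(t,*pa,55),ray(s,*pb,55))
for n,p,z in(('redtube',(273,275),16),('bluetube',(368,270),16),('redtray',(466,250),14),('bluetray',(172,235),14),('green',(321,252),8),('yellow',(316,175),8)):
    m=comp(mt['bright'],*p,6); w=world(t,m,z); print(n,m.sum(),cv2.minAreaRect(w))
im=t['frame'][140:310,110:530,::-1]; cv2.imwrite('pics/crop0.png',cv2.resize(im,None,fx=1.9,fy=1.9,interpolation=2))
E
```

```text
red vial [269.53608247 167.        ] [351.90647482 182.88489209] 194 139 tri [620.6  69.8  56.4] z55 [621.3  69.8] [621.1  71.2]
blue vial [355.46073298 165.39267016] [390.77419355 230.46451613] 191 155 tri [619.9 -79.   57.7] z55 [621.1 -79.4] [620.9 -76.9]
redtube 1107 ((434.6280212402344, 67.78546142578125), (34.24740219116211, 119.57460021972656), 83.7786636352539)
bluetube 1082 ((449.03668212890625, -97.53755187988281), (119.72979736328125, 33.62434005737305), 12.252276420593262)
redtray 5453 ((495.796630859375, -272.3185119628906), (113.80423736572266, 154.76939392089844), 12.345813751220703)
bluetray 5400 ((541.2679443359375, 249.310302734375), (114.49058532714844, 154.15150451660156), 5.4619293212890625)
green 176 ((478.89422607421875, -15.998870849609375), (16.38422966003418, 41.91992950439453), 70.504150390625)
yellow 186 ((617.8853759765625, -11.336788177490234), (16.439796447753906, 42.81479263305664), 88.8821792602539)
```

View pics/crop0.png

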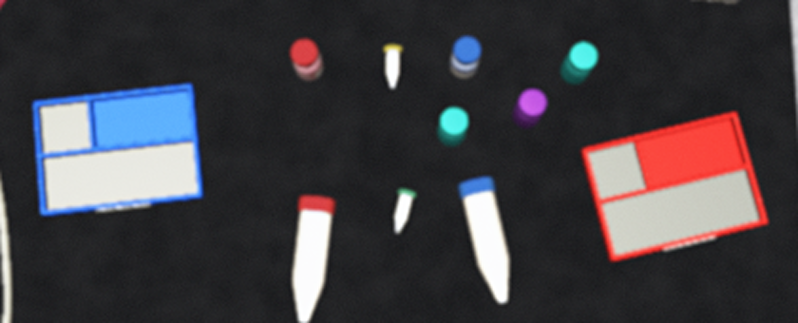

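The crop confirms the choice: the blue-capped vial is at crop (466,50), with turquoise and purple look-alikes around it. The trays have their square bay at upper left, so tray x points roughly along world +x. I start with the red tube.

```bash
python3 -m jog '[{"tx":23,"ty":-47,"tz":-8,"az":0.012,"hand":0.65},{"tx":23,"ty":-47,"tz":-8,"az":0.012},{"tx":23,"ty":-47,"tz":-8,"az":0.012},{"tx":23,"ty":-47,"tz":-8,"az":0.012},{"tx":23,"ty":-47,"tz":-8,"az":0.012},{"tx":23,"ty":-47,"tz":-8,"az":0.012},{"tx":23,"ty":-47,"tz":-8,"az":0.012},{"tx":23,"ty":-47,"tz":-8,"az":0.012},{"tx":23,"ty":-47,"tz":-8,"az":0.012},{"tx":23,"ty":-47,"tz":-8,"az":0.012},{"tx":23,"ty":-47,"tz":-8,"az":0.012},{"tx":20,"ty":-45,"tz":-8,"az":0.012}]' 40
```

```text
schema error: expected keys tx, ty, tz, ax, ay, az, hand
```

```bash
python3 -m jog '[{"tx":23,"ty":-47,"tz":-8,"ax":0,"ay":0,"az":0.012,"hand":0.65},{"tx":23,"ty":-47,"tz":-8,"ax":0,"ay":0,"az":0.012,"hand":0.65},{"tx":23,"ty":-47,"tz":-8,"ax":0,"ay":0,"az":0.012,"hand":0.65},{"tx":23,"ty":-47,"tz":-8,"ax":0,"ay":0,"az":0.012,"hand":0.65},{"tx":23,"ty":-47,"tz":-8,"ax":0,"ay":0,"az":0.012,"hand":0.65},{"tx":23,"ty":-47,"tz":-8,"ax":0,"ay":0,"az":0.012,"hand":0.65},{"tx":23,"ty":-47,"tz":-8,"ax":0,"ay":0,"az":0.012,"hand":0.65},{"tx":23,"ty":-47,"tz":-8,"ax":0,"ay":0,"az":0.012,"hand":0.65},{"tx":23,"ty":-47,"tz":-8,"ax":0,"ay":0,"az":0.012,"hand":0.65},{"tx":23,"ty":-47,"tz":-8,"ax":0,"ay":0,"az":0.012,"hand":0.65},{"tx":23,"ty":-47,"tz":-8,"ax":0,"ay":0,"az":0.012,"hand":0.65},{"tx":20,"ty":-45,"tz":-8,"ax":0,"ay":0,"az":0.012,"hand":0.65}]' 40
```

```text
time: 1.6
eef_pos: [434.9, 66.0, 135.0]
orientation: [0.0, 0.053, 0.999, 0.0]
ft_force: [1.4, 0.0, 0.3]
width: 0.653
gripper_force: 0.0
```

```bash
python3 -m jog '[{"tx":0,"ty":1.5,"tz":-40,"ax":0,"ay":0,"az":0,"hand":0.65},{"tx":0,"ty":0,"tz":-40,"ax":0,"ay":0,"az":0,"hand":0.65},{"tx":0,"ty":0,"tz":-28,"ax":0,"ay":0,"az":0,"hand":0.65},{"tx":0,"ty":0,"tz":-16,"ax":0,"ay":0,"az":0,"hand":0.65},{"tx":0,"ty":0,"tz":0,"ax":0,"ay":0,"az":0,"hand":0.65},{"tx":0,"ty":0,"tz":0,"ax":0,"ay":0,"az":0,"hand":0.2},{"tx":0,"ty":0,"tz":0,"ax":0,"ay":0,"az":0,"hand":0.2},{"tx":0,"ty":0,"tz":0,"ax":0,"ay":0,"az":0,"hand":0.2},{"tx":0,"ty":0,"tz":0,"ax":0,"ay":0,"az":0,"hand":0.2},{"tx":0,"ty":0,"tz":0,"ax":0,"ay":0,"az":0,"hand":0.2},{"tx":0,"ty":0,"tz":0,"ax":0,"ay":0,"az":0,"hand":0.2},{"tx":0,"ty":0,"tz":0,"ax":0,"ay":0,"az":0,"hand":0.2}]' 40
```

```text
time: 3.1
eef_pos: [435.3, 69.4, 12.4]
orientation: [0.001, 0.053, 0.999, 0.0]
ft_force: [-0.9, -0.8, 7.8]
width: 0.384
gripper_force: 40.7
```

```bash
python3 -m jog '[{"tx":0,"ty":0,"tz":35,"ax":0,"ay":0,"az":0,"hand":0.2},{"tx":0,"ty":0,"tz":45,"ax":0,"ay":0,"az":0,"hand":0.2},{"tx":4,"ty":-34,"tz":0,"ax":0,"ay":0,"az":-0.125,"hand":0.2},{"tx":4,"ty":-35,"tz":0,"ax":0,"ay":0,"az":-0.125,"hand":0.2},{"tx":4,"ty":-35,"tz":0,"ax":0,"ay":0,"az":-0.125,"hand":0.2},{"tx":4,"ty":-35,"tz":0,"ax":0,"ay":0,"az":-0.125,"hand":0.2},{"tx":4,"ty":-35,"tz":0,"ax":0,"ay":0,"az":-0.125,"hand":0.2},{"tx":4,"ty":-35,"tz":0,"ax":0,"ay":0,"az":-0.125,"hand":0.2},{"tx":4,"ty":-35,"tz":0,"ax":0,"ay":0,"az":-0.125,"hand":0.2},{"tx":4,"ty":-35,"tz":0,"ax":0,"ay":0,"az":-0.125,"hand":0.2},{"tx":4,"ty":-35,"tz":0,"ax":0,"ay":0,"az":-0.125,"hand":0.2},{"tx":0,"ty":-33,"tz":0,"ax":0,"ay":0,"az":-0.123,"hand":0.2}]' 40
```

```text
time: 4.6
eef_pos: [470.7, -278.8, 91.7]
orientation: [0.0, 0.628, 0.778, 0.0]
ft_force: [0.0, 0.5, -1.3]
width: 0.385
gripper_force: 39.9
```

```bash
python3 -m jog '[{"tx":0.5,"ty":1,"tz":-30,"ax":0,"ay":0,"az":0,"hand":0.2},{"tx":0,"ty":0,"tz":-25,"ax":0,"ay":0,"az":0,"hand":0.2},{"tx":0,"ty":0,"tz":-14,"ax":0,"ay":0,"az":0,"hand":0.2},{"tx":0,"ty":0,"tz":-6,"ax":0,"ay":0,"az":0,"hand":0.2},{"tx":0,"ty":0,"tz":0,"ax":0,"ay":0,"az":0,"hand":0.2},{"tx":0,"ty":0,"tz":0,"ax":0,"ay":0,"az":0,"hand":0.65},{"tx":0,"ty":0,"tz":0,"ax":0,"ay":0,"az":0,"hand":0.65},{"tx":0,"ty":0,"tz":0,"ax":0,"ay":0,"az":0,"hand":0.65},{"tx":0,"ty":0,"tz":0,"ax":0,"ay":0,"az":0,"hand":0.65},{"tx":0,"ty":0,"tz":30,"ax":0,"ay":0,"az":0,"hand":0.65},{"tx":0,"ty":0,"tz":50,"ax":0,"ay":0,"az":0,"hand":0.65},{"tx":0,"ty":0,"tz":0,"ax":0,"ay":0,"az":0,"hand":0.65}]' 40
```

```text
time: 6.1
eef_pos: [473.0, -278.2, 99.5]
orientation: [0.003, 0.627, 0.779, 0.001]
ft_force: [0.7, -1.0, 0.0]
width: 0.65
gripper_force: 0.0
```

```bash
python3 -m jog '[{"tx":-2.4,"ty":18,"tz":0,"ax":0,"ay":0,"az":0.157,"hand":0.65},{"tx":-2.4,"ty":18,"tz":0,"ax":0,"ay":0,"az":0.157,"hand":0.65},{"tx":-2.4,"ty":18,"tz":0,"ax":0,"ay":0,"az":0.157,"hand":0.65},{"tx":-2.4,"ty":18,"tz":0,"ax":0,"ay":0,"az":0.157,"hand":0.65},{"tx":-2.4,"ty":18,"tz":0,"ax":0,"ay":0,"az":0.157,"hand":0.65},{"tx":-2.4,"ty":18,"tz":0,"ax":0,"ay":0,"az":0.157,"hand":0.65},{"tx":-2.4,"ty":18,"tz":0,"ax":0,"ay":0,"az":0.157,"hand":0.65},{"tx":-2.4,"ty":18,"tz":0,"ax":0,"ay":0,"az":0.157,"hand":0.65},{"tx":-2.4,"ty":18,"tz":0,"ax":0,"ay":0,"az":0.157,"hand":0.65},{"tx":-2.4,"ty":18,"tz":0,"ax":0,"ay":0,"az":0.157,"hand":0.65},{"tx":0,"ty":0,"tz":-30,"ax":0,"ay":0,"az":0,"hand":0.65},{"tx":0,"ty":0,"tz":0,"ax":0,"ay":0,"az":0,"hand":0.65}]' 40
```

```text
time: 7.6
eef_pos: [444.8, -96.4, 64.5]
orientation: [-0.002, -0.107, 0.994, 0.001]
ft_force: [0.4, -0.5, -0.1]
width: 0.649
gripper_force: 0.0
```

Run:
```python
from h import *
im=shot('scene','s1'); cv2.imwrite('pics/s1c.png',cv2.resize(im['frame'][170:420,220:520,::-1],None,fx=2,fy=2))
```

```text
(no output)
```

View pics/s1c.png

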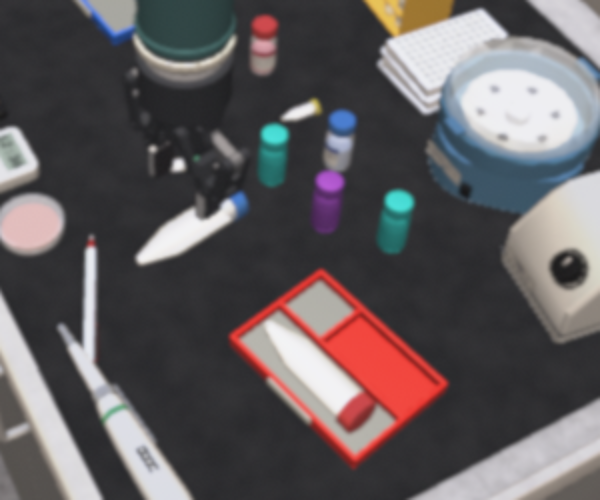

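The red tube lies in the red tray's long bay, with its tip at crop (272,325) and cap at (355,410). The gripper is over the blue tube.

```bash
python3 -m jog '[{"tx":4,"ty":-1,"tz":-28,"ax":0,"ay":0,"az":0,"hand":0.65},{"tx":0,"ty":0,"tz":-24,"ax":0,"ay":0,"az":0,"hand":0.65},{"tx":0,"ty":0,"tz":0,"ax":0,"ay":0,"az":0,"hand":0.65},{"tx":0,"ty":0,"tz":0,"ax":0,"ay":0,"az":0,"hand":0.2},{"tx":0,"ty":0,"tz":0,"ax":0,"ay":0,"az":0,"hand":0.2},{"tx":0,"ty":0,"tz":0,"ax":0,"ay":0,"az":0,"hand":0.2},{"tx":0,"ty":0,"tz":0,"ax":0,"ay":0,"az":0,"hand":0.2},{"tx":0,"ty":0,"tz":0,"ax":0,"ay":0,"az":0,"hand":0.2},{"tx":0,"ty":0,"tz":0,"ax":0,"ay":0,"az":0,"hand":0.2},{"tx":0,"ty":0,"tz":0,"ax":0,"ay":0,"az":0,"hand":0.2},{"tx":0,"ty":0,"tz":40,"ax":0,"ay":0,"az":0,"hand":0.2},{"tx":0,"ty":0,"tz":45,"ax":0,"ay":0,"az":0,"hand":0.2}]' 40
```

```text
time: 9.15
eef_pos: [450.3, -97.8, 100.2]
orientation: [-0.001, -0.107, 0.994, 0.0]
ft_force: [1.0, 0.6, -0.7]
width: 0.38
gripper_force: 39.9
```

```bash
python3 -m jog '[{"tx":6,"ty":31,"tz":0,"ax":0,"ay":0,"az":-0.154,"hand":0.2},{"tx":6,"ty":31,"tz":0,"ax":0,"ay":0,"az":-0.154,"hand":0.2},{"tx":6,"ty":31,"tz":0,"ax":0,"ay":0,"az":-0.154,"hand":0.2},{"tx":6,"ty":31,"tz":0,"ax":0,"ay":0,"az":-0.154,"hand":0.2},{"tx":6,"ty":31,"tz":0,"ax":0,"ay":0,"az":-0.154,"hand":0.2},{"tx":6,"ty":31,"tz":0,"ax":0,"ay":0,"az":-0.154,"hand":0.2},{"tx":6,"ty":31,"tz":0,"ax":0,"ay":0,"az":-0.154,"hand":0.2},{"tx":6,"ty":31,"tz":0,"ax":0,"ay":0,"az":-0.154,"hand":0.2},{"tx":6,"ty":32,"tz":0,"ax":0,"ay":0,"az":-0.154,"hand":0.2},{"tx":6,"ty":32,"tz":0,"ax":0,"ay":0,"az":-0.154,"hand":0.2},{"tx":6,"ty":32,"tz":0,"ax":0,"ay":0,"az":-0.15,"hand":0.2},{"tx":0,"ty":0,"tz":-10,"ax":0,"ay":0,"az":0,"hand":0.2}]' 40
```

```text
time: 10.65
eef_pos: [517.1, 250.0, 89.8]
orientation: [0.0, 0.671, 0.742, 0.001]
ft_force: [-0.3, 0.0, 0.3]
width: 0.381
gripper_force: 39.8
```

```bash
python3 -m jog '[{"tx":0,"ty":-2.5,"tz":-30,"ax":0,"ay":0,"az":-0.005,"hand":0.2},{"tx":0,"ty":0,"tz":-25,"ax":0,"ay":0,"az":0,"hand":0.2},{"tx":0,"ty":0,"tz":-13,"ax":0,"ay":0,"az":0,"hand":0.2},{"tx":0,"ty":0,"tz":-6,"ax":0,"ay":0,"az":0,"hand":0.2},{"tx":0,"ty":0,"tz":0,"ax":0,"ay":0,"az":0,"hand":0.2},{"tx":0,"ty":0,"tz":0,"ax":0,"ay":0,"az":0,"hand":0.65},{"tx":0,"ty":0,"tz":0,"ax":0,"ay":0,"az":0,"hand":0.65},{"tx":0,"ty":0,"tz":0,"ax":0,"ay":0,"az":0,"hand":0.65},{"tx":0,"ty":0,"tz":0,"ax":0,"ay":0,"az":0,"hand":0.65},{"tx":0,"ty":0,"tz":30,"ax":0,"ay":0,"az":0,"hand":0.65},{"tx":0,"ty":0,"tz":60,"ax":0,"ay":0,"az":0,"hand":0.65},{"tx":0,"ty":0,"tz":40,"ax":0,"ay":0,"az":0,"hand":0.65}]' 40
```

```text
time: 12.15
eef_pos: [517.5, 243.7, 147.3]
orientation: [0.0, 0.674, 0.738, 0.001]
ft_force: [0.6, 1.4, -0.7]
width: 0.65
gripper_force: 0.0
```

```bash
python3 -m jog '[{"tx":9.4,"ty":-15.8,"tz":0,"ax":0,"ay":0,"az":0.154,"hand":0.6},{"tx":9.4,"ty":-15.8,"tz":0,"ax":0,"ay":0,"az":0.154,"hand":0.6},{"tx":9.4,"ty":-15.8,"tz":0,"ax":0,"ay":0,"az":0.154,"hand":0.6},{"tx":9.4,"ty":-15.8,"tz":0,"ax":0,"ay":0,"az":0.154,"hand":0.6},{"tx":9.4,"ty":-15.8,"tz":0,"ax":0,"ay":0,"az":0.154,"hand":0.6},{"tx":9.4,"ty":-15.8,"tz":0,"ax":0,"ay":0,"az":0.154,"hand":0.6},{"tx":9.4,"ty":-15.8,"tz":0,"ax":0,"ay":0,"az":0.154,"hand":0.6},{"tx":9.4,"ty":-15.8,"tz":0,"ax":0,"ay":0,"az":0.154,"hand":0.6},{"tx":9.4,"ty":-15.8,"tz":0,"ax":0,"ay":0,"az":0.154,"hand":0.6},{"tx":9.4,"ty":-15.8,"tz":0,"ax":0,"ay":0,"az":0.154,"hand":0.6},{"tx":9.4,"ty":-15.8,"tz":0,"ax":0,"ay":0,"az":0.154,"hand":0.6},{"tx":0,"ty":0,"tz":0,"ax":0,"ay":0,"az":0,"hand":0.6}]' 40
```

```text
time: 13.65
eef_pos: [620.6, 67.9, 145.0]
orientation: [-0.0, -0.105, 0.995, -0.0]
ft_force: [-0.3, -0.4, -0.3]
width: 0.598
gripper_force: 0.0
```

Run:
```python
from h import *
im=shot('scene','s2'); cv2.imwrite('pics/s2c.png',cv2.resize(im['frame'][110:360,220:520,::-1],None,fx=2,fy=2))
```

```text
(no output)
```

View pics/s2c.png

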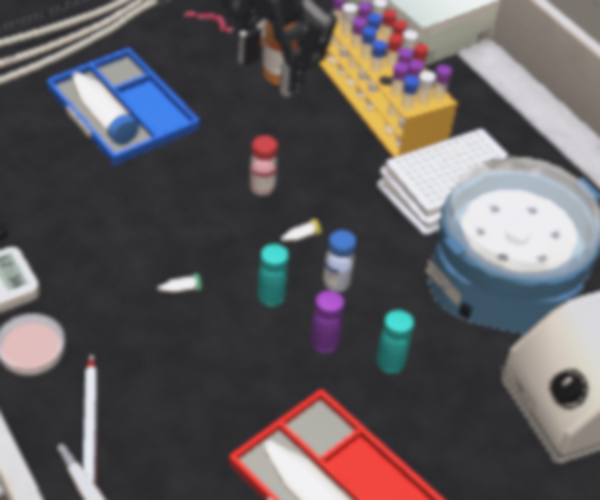

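The blue tube is seated in the blue tray at crop (105,110), and the hand is above the red vial at (264,165). I descend onto it.

```bash
python3 -m jog '[{"tx":0,"ty":2,"tz":-40,"ax":0,"ay":0,"az":0,"hand":0.6},{"tx":0,"ty":0,"tz":-40,"ax":0,"ay":0,"az":0,"hand":0.6},{"tx":0,"ty":0,"tz":-25,"ax":0,"ay":0,"az":0,"hand":0.6},{"tx":0,"ty":0,"tz":-15,"ax":0,"ay":0,"az":0,"hand":0.6},{"tx":0,"ty":0,"tz":0,"ax":0,"ay":0,"az":0,"hand":0.6},{"tx":0,"ty":0,"tz":0,"ax":0,"ay":0,"az":0,"hand":0.1},{"tx":0,"ty":0,"tz":0,"ax":0,"ay":0,"az":0,"hand":0.1},{"tx":0,"ty":0,"tz":0,"ax":0,"ay":0,"az":0,"hand":0.1},{"tx":0,"ty":0,"tz":0,"ax":0,"ay":0,"az":0,"hand":0.1},{"tx":0,"ty":0,"tz":0,"ax":0,"ay":0,"az":0,"hand":0.1},{"tx":0,"ty":0,"tz":0,"ax":0,"ay":0,"az":0,"hand":0.1},{"tx":0,"ty":0,"tz":0,"ax":0,"ay":0,"az":0,"hand":0.1}]' 40
```

```text
time: 15.2
eef_pos: [621.3, 72.1, 26.7]
orientation: [0.001, -0.107, 0.994, 0.0]
ft_force: [-0.9, -0.6, 5.7]
width: 0.291
gripper_force: 39.6
```

```bash
python3 -m jog '[{"tx":0,"ty":0,"tz":50,"ax":0,"ay":0,"az":0,"hand":0.1},{"tx":0,"ty":0,"tz":60,"ax":0,"ay":0,"az":0,"hand":0.1},{"tx":-12.1,"ty":-32.4,"tz":0,"ax":0,"ay":0,"az":0,"hand":0.1},{"tx":-12.1,"ty":-32.4,"tz":0,"ax":0,"ay":0,"az":0,"hand":0.1},{"tx":-12.1,"ty":-32.4,"tz":0,"ax":0,"ay":0,"az":0,"hand":0.1},{"tx":-12.1,"ty":-32.4,"tz":0,"ax":0,"ay":0,"az":0,"hand":0.1},{"tx":-12.1,"ty":-32.4,"tz":0,"ax":0,"ay":0,"az":0,"hand":0.1},{"tx":-12.1,"ty":-32.4,"tz":0,"ax":0,"ay":0,"az":0,"hand":0.1},{"tx":-12.1,"ty":-32.4,"tz":0,"ax":0,"ay":0,"az":0,"hand":0.1},{"tx":-12.1,"ty":-32.4,"tz":0,"ax":0,"ay":0,"az":0,"hand":0.1},{"tx":-12.1,"ty":-32.4,"tz":0,"ax":0,"ay":0,"az":0,"hand":0.1},{"tx":0,"ty":0,"tz":0,"ax":0,"ay":0,"az":0,"hand":0.1}]' 40
```

```text
time: 16.7
eef_pos: [509.8, -223.0, 135.6]
orientation: [-0.0, -0.104, 0.995, -0.001]
ft_force: [0.2, 0.9, -0.8]
width: 0.293
gripper_force: 39.4
```

```bash
python3 -m jog '[{"tx":2,"ty":2.5,"tz":-40,"ax":0,"ay":0,"az":0,"hand":0.1},{"tx":0,"ty":0,"tz":-35,"ax":0,"ay":0,"az":0,"hand":0.1},{"tx":0,"ty":0,"tz":-15,"ax":0,"ay":0,"az":0,"hand":0.1},{"tx":0,"ty":0,"tz":-8,"ax":0,"ay":0,"az":0,"hand":0.1},{"tx":0,"ty":0,"tz":-4,"ax":0,"ay":0,"az":0,"hand":0.1},{"tx":0,"ty":0,"tz":0,"ax":0,"ay":0,"az":0,"hand":0.1},{"tx":0,"ty":0,"tz":0,"ax":0,"ay":0,"az":0,"hand":0.1}]' 40
```

```text
time: 17.58
eef_pos: [513.9, -217.4, 34.1]
orientation: [0.001, -0.107, 0.994, -0.0]
ft_force: [0.1, -0.3, -0.1]
width: 0.292
gripper_force: 39.4
```

```bash
python3 -m jog '[{"tx":-1.5,"ty":-1.5,"tz":-1.5,"ax":0,"ay":0,"az":0,"hand":0.1},{"tx":0,"ty":0,"tz":-2,"ax":0,"ay":0,"az":0,"hand":0.1},{"tx":0,"ty":0,"tz":0,"ax":0,"ay":0,"az":0,"hand":0.1},{"tx":0,"ty":0,"tz":0,"ax":0,"ay":0,"az":0,"hand":0.6},{"tx":0,"ty":0,"tz":0,"ax":0,"ay":0,"az":0,"hand":0.6},{"tx":0,"ty":0,"tz":0,"ax":0,"ay":0,"az":0,"hand":0.6},{"tx":0,"ty":0,"tz":0,"ax":0,"ay":0,"az":0,"hand":0.6},{"tx":0,"ty":0,"tz":20,"ax":0,"ay":0,"az":0,"hand":0.6},{"tx":0,"ty":0,"tz":35,"ax":0,"ay":0,"az":0,"hand":0.6},{"tx":0,"ty":0,"tz":50,"ax":0,"ay":0,"az":0,"hand":0.6},{"tx":0,"ty":0,"tz":0,"ax":0,"ay":0,"az":0,"hand":0.6}]' 40
```

```text
time: 18.95
eef_pos: [514.5, -219.8, 138.6]
orientation: [0.004, -0.107, 0.994, -0.001]
ft_force: [-0.1, 1.4, -0.6]
width: 0.601
gripper_force: 0.0
```

```bash
python3 -m jog '[{"tx":21.2,"ty":28.2,"tz":0,"ax":0,"ay":0,"az":-0.024,"hand":0.55},{"tx":21.2,"ty":28.2,"tz":0,"ax":0,"ay":0,"az":-0.024,"hand":0.55},{"tx":21.2,"ty":28.2,"tz":0,"ax":0,"ay":0,"az":-0.024,"hand":0.55},{"tx":21.2,"ty":28.2,"tz":0,"ax":0,"ay":0,"az":-0.024,"hand":0.55},{"tx":21.2,"ty":28.2,"tz":0,"ax":0,"ay":0,"az":-0.024,"hand":0.55},{"tx":0,"ty":0,"tz":0,"ax":0,"ay":0,"az":0,"hand":0.55},{"tx":0,"ty":0,"tz":0,"ax":0,"ay":0,"az":0,"hand":0.55}]' 40
python3 - <<'E'
from h import *
im=shot('scene','s3'); cv2.imwrite('pics/s3c.png',cv2.resize(im['frame'][160:410,270:520,::-1],None,fx=2.4,fy=2.4))
E
```

```text
time: 19.82
eef_pos: [616.9, -78.3, 133.8]
orientation: [-0.001, -0.047, 0.999, -0.0]
ft_force: [-0.6, -0.1, 0.9]
width: 0.55
gripper_force: 0.0
```

View pics/s3c.png

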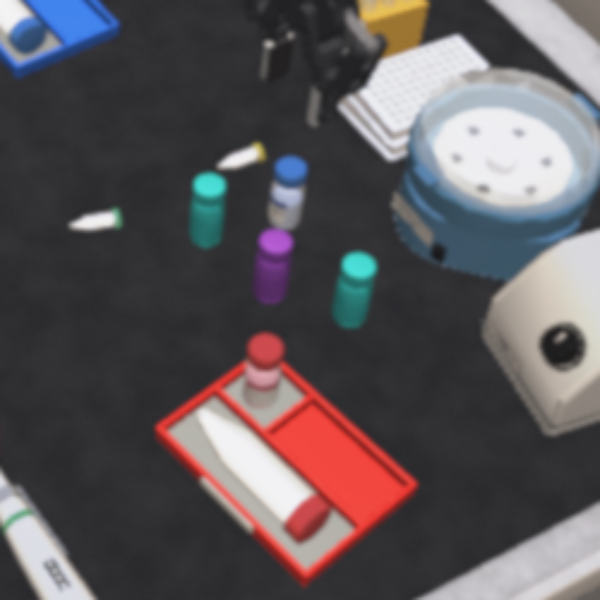

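The red vial stands upright in the red tray's square bay at crop (264,375). The blue vial at (289,190) is between the look-alikes, with the hand above it.

```bash
python3 -m jog '[{"tx":3.5,"ty":0,"tz":-40,"ax":0,"ay":0,"az":0,"hand":0.55},{"tx":0,"ty":0,"tz":-35,"ax":0,"ay":0,"az":0,"hand":0.55},{"tx":0,"ty":0,"tz":-20,"ax":0,"ay":0,"az":0,"hand":0.55},{"tx":0,"ty":0,"tz":-13,"ax":0,"ay":0,"az":0,"hand":0.55},{"tx":0,"ty":0,"tz":0,"ax":0,"ay":0,"az":0,"hand":0.55},{"tx":0,"ty":0,"tz":0,"ax":0,"ay":0,"az":0,"hand":0.1},{"tx":0,"ty":0,"tz":0,"ax":0,"ay":0,"az":0,"hand":0.1},{"tx":0,"ty":0,"tz":0,"ax":0,"ay":0,"az":0,"hand":0.1},{"tx":0,"ty":0,"tz":0,"ax":0,"ay":0,"az":0,"hand":0.1},{"tx":0,"ty":0,"tz":0,"ax":0,"ay":0,"az":0,"hand":0.1},{"tx":0,"ty":0,"tz":0,"ax":0,"ay":0,"az":0,"hand":0.1},{"tx":0,"ty":0,"tz":0,"ax":0,"ay":0,"az":0,"hand":0.1}]' 40
```

```text
time: 21.38
eef_pos: [622.2, -77.8, 27.9]
orientation: [0.001, -0.047, 0.999, -0.0]
ft_force: [-1.2, -0.1, 5.7]
width: 0.292
gripper_force: 39.7
```

```bash
python3 -m jog '[{"tx":0,"ty":0,"tz":50,"ax":0,"ay":0,"az":0,"hand":0.1},{"tx":0,"ty":0,"tz":60,"ax":0,"ay":0,"az":0,"hand":0.1},{"tx":-6.5,"ty":42,"tz":0,"ax":0,"ay":0,"az":0,"hand":0.1},{"tx":-6.5,"ty":42,"tz":0,"ax":0,"ay":0,"az":0,"hand":0.1},{"tx":-6.5,"ty":42,"tz":0,"ax":0,"ay":0,"az":0,"hand":0.1},{"tx":-6.5,"ty":42,"tz":0,"ax":0,"ay":0,"az":0,"hand":0.1},{"tx":-6.5,"ty":42,"tz":0,"ax":0,"ay":0,"az":0,"hand":0.1},{"tx":-6.5,"ty":42,"tz":0,"ax":0,"ay":0,"az":0,"hand":0.1},{"tx":-6.5,"ty":42,"tz":0,"ax":0,"ay":0,"az":0,"hand":0.1},{"tx":-6.5,"ty":42,"tz":0,"ax":0,"ay":0,"az":0,"hand":0.1},{"tx":-6.5,"ty":42,"tz":0,"ax":0,"ay":0,"az":0,"hand":0.1},{"tx":0,"ty":0,"tz":0,"ax":0,"ay":0,"az":0,"hand":0.1}]' 40
```

```text
time: 22.88
eef_pos: [560.7, 305.4, 136.3]
orientation: [-0.001, -0.051, 0.999, 0.001]
ft_force: [-0.0, -0.1, -0.7]
width: 0.294
gripper_force: 39.6
```

```bash
python3 -m jog '[{"tx":2,"ty":-2.5,"tz":-40,"ax":0,"ay":0,"az":0,"hand":0.1},{"tx":0,"ty":0,"tz":-35,"ax":0,"ay":0,"az":0,"hand":0.1},{"tx":0,"ty":0,"tz":-15,"ax":0,"ay":0,"az":0,"hand":0.1},{"tx":0,"ty":0,"tz":-8,"ax":0,"ay":0,"az":0,"hand":0.1},{"tx":0,"ty":0,"tz":-3,"ax":0,"ay":0,"az":0,"hand":0.1},{"tx":0,"ty":0,"tz":0,"ax":0,"ay":0,"az":0,"hand":0.1},{"tx":0,"ty":0,"tz":0,"ax":0,"ay":0,"az":0,"hand":0.1}]' 40
```

```text
time: 23.75
eef_pos: [565.4, 298.1, 36.8]
orientation: [0.001, -0.047, 0.999, 0.0]
ft_force: [0.9, -0.0, -1.0]
width: 0.291
gripper_force: 39.6
```

```bash
python3 -m jog '[{"tx":-1.5,"ty":1.5,"tz":-2.5,"ax":0,"ay":0,"az":0,"hand":0.1},{"tx":0,"ty":0,"tz":-2.5,"ax":0,"ay":0,"az":0,"hand":0.1},{"tx":0,"ty":0,"tz":0,"ax":0,"ay":0,"az":0,"hand":0.1},{"tx":0,"ty":0,"tz":0,"ax":0,"ay":0,"az":0,"hand":0.6},{"tx":0,"ty":0,"tz":0,"ax":0,"ay":0,"az":0,"hand":0.6},{"tx":0,"ty":0,"tz":0,"ax":0,"ay":0,"az":0,"hand":0.6},{"tx":0,"ty":0,"tz":0,"ax":0,"ay":0,"az":0,"hand":0.6},{"tx":0,"ty":0,"tz":20,"ax":0,"ay":0,"az":0,"hand":0.6},{"tx":0,"ty":0,"tz":35,"ax":0,"ay":0,"az":0,"hand":0.6},{"tx":0,"ty":0,"tz":50,"ax":0,"ay":0,"az":0,"hand":0.6},{"tx":0,"ty":0,"tz":50,"ax":0,"ay":0,"az":0,"hand":0.6},{"tx":0,"ty":0,"tz":0,"ax":0,"ay":0,"az":0,"hand":0.6}]' 40
```

```text
time: 25.25
eef_pos: [566.3, 300.6, 192.3]
orientation: [0.005, -0.047, 0.999, 0.003]
ft_force: [0.2, 0.3, -0.6]
width: 0.6
gripper_force: 0.0
```

```bash
python3 -m jog '[{"tx":-20,"ty":-50,"tz":0,"ax":0,"ay":0,"az":0,"hand":0.6},{"tx":-20,"ty":-55,"tz":0,"ax":0,"ay":0,"az":0,"hand":0.6},{"tx":-20,"ty":-55,"tz":0,"ax":0,"ay":0,"az":0,"hand":0.6},{"tx":-20,"ty":-55,"tz":0,"ax":0,"ay":0,"az":0,"hand":0.6},{"tx":-20,"ty":-55,"tz":0,"ax":0,"ay":0,"az":0,"hand":0.6},{"tx":-20,"ty":-30,"tz":0,"ax":0,"ay":0,"az":0,"hand":0.6},{"tx":0,"ty":0,"tz":0,"ax":0,"ay":0,"az":0,"hand":0.6}]'
python3 - <<'E'
from h import *
shot('top','top9');shot('scene','s9')
a=load('top9')['frame'][130:320,110:530];b=load('s9')['frame'][100:420,220:480]
cv2.imwrite('pics/t9c.png',cv2.resize(a[...,::-1],None,fx=1.9,fy=1.9));cv2.imwrite('pics/s9c.png',cv2.resize(b[...,::-1],None,fx=1.8,fy=1.8))
E
```

```text
time: 26.12
eef_pos: [441.7, -3.1, 186.0]
orientation: [-0.0, -0.045, 0.999, 0.0]
ft_force: [0.2, -0.6, 1.0]
width: 0.596
gripper_force: 0.0
```

View pics/t9c.png

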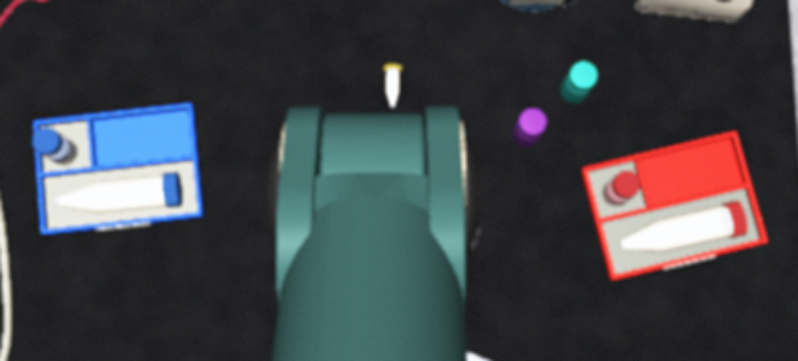

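View pics/s9c.png

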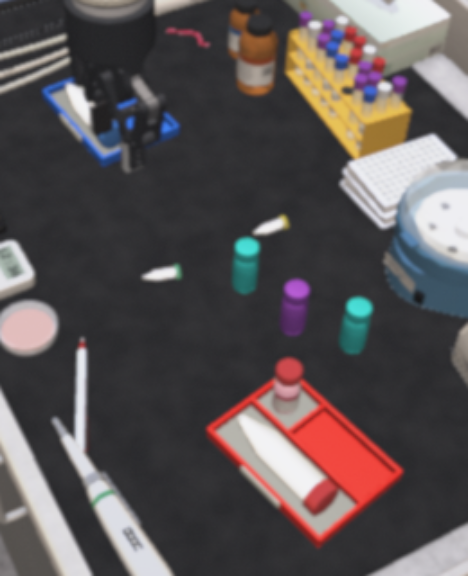

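Run:
```python
from m import *
t=load('top9'); h=cv2.cvtColor(t['frame'],cv2.COLOR_RGB2HSV).astype(int);S,V=h[...,1],h[...,2]
C={'blue':((541.3,249.3),5.46),'red':((495.8,-272.3),12.35)}
# tray-colour-free: caps are darker than the tray plastic; white body of tubes by low S, high V
for c,p,q in(('blue',(135,204),(168,232)),('red',(439,226),(460,255))):
    (o,th)=C[c];th=np.radians(th);R=np.array([[np.cos(th),np.sin(th)],[-np.sin(th),np.cos(th)]])
    m=np.zeros(S.shape,bool);y,x=p;u,v=p;m[v-12:v+12,u-12:u+14]=True
    m&=(masks(t)[c])&(V<205); m=comp(m,u,v,7) ; pc=np.array(np.nonzero(m))[::-1].mean(1)
    print(c,'vial',m.sum(),pc,R@(ray(t,*pc,60)-np.array(o)))
    w=comp((S<30)&(V>235),*q,5); r=cv2.minAreaRect(world(t,w,20)); print(c,'tube white',w.sum(),R@(np.array(r[0])-o),r[1],r[2])
```

```text
blue vial 35 [137.22857143 207.51428571] [16.59770498 45.42682236]
blue tube white 736 [-25.26792167   8.91618628] (26.612548828125, 100.48033142089844) 4.548025131225586
red vial 30 [435.73333333 229.83333333] [21.16980137 56.47910684]
red tube white 742 [-24.84360726   5.96122644] (25.420385360717773, 104.76556396484375) 11.617230415344238
```

Both tubes lie in their long bays, and both vials stand upright in their square bays at about (21,49) and (26,50) mm in the tray frame. The microtubes haven't moved and the arm is clear.

```bash
python3 -c "
from plant import ctrl
print(ctrl.hand_in())"
```

```text
the job is handed in; nothing more can be done
None
```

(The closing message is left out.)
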